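# Centre a canvas on a table easel and tip it back to lean

### The job

The small canvas stands bolt upright on the ledge of the table easel, usually off to one side. Push it along the ledge until it is centred on the easel's middle post, and gently push it so that it tips back and stays leaning against the easel, its lower edge still in the ledge. Only push it, do not lift it, and leave the brush jar, the bottle and the paint jar where they are.

Things in the scene. Friction and masses are not known exactly. Their poses are not given: they have to be found in the camera images.
- easel: Wooden table easel, fixed to the table. Origin on the table under the middle of its ledge; z up, y along the ledge, +x the way the canvas must lean (away from the robot). Ledge 360 mm long, top 40 mm above the table, with a channel 35 mm wide (x -17.5 to 17.5 mm), a front lip 10 mm thick and 10 mm high, and leaning slats behind. No part is higher than 205 mm
- easel_ledge (a point): Middle of the easel's channel, on top of the ledge, 40 mm above the table: where the middle of the canvas's underside belongs. The canvas starts up to 75 mm to either side of it
- easel_post (a point): Foot of the easel's middle post, front face, at the channel's rear edge (x 17.5, y 0, z 40 mm in the easel's frame). From that edge three slats rise, leaning 20 degrees back: the middle post, 34 mm wide and 172 mm long, and two at y = -120 and 120 mm, 24 mm wide and 150 mm long
- canvas: Painted canvas on a deep frame: rigid block 30 mm thick (x), 240 mm wide (y), 150 mm high (z), 0.3 to 0.55 kg. Origin at the centre of its underside, painted face to -x (to the robot). Starts upright in the channel, 2.5 mm play in front and behind; lip and slats guide it when a side edge is pushed along the ledge
- canvas_top (a point): Centre of the canvas's top, 150 mm above its origin along its z. A push high on the painted face, by 5 to 12 degrees of tilt, makes the canvas fall back by itself onto the slats, where it leans 20 to 23 degrees from upright
- brush_jar: White jar with brushes, 72 mm wide, 155 mm high, standing loose; origin at the centre of its underside
- water_bottle: Clear water bottle, 66 mm wide, 170 mm high, standing loose; origin at the centre of its underside
- paint_jar: White paint jar with black cap, 60 mm wide, 65 mm high, standing loose; origin at the centre of its underside

How it is judged:
By the outcome, as a careful person would: the job done as asked, in the order asked, and still so for the second after the job is handed in, with the robot touching nothing.
It also fails if it takes over 46 s, if anything falls off the work surface, if the arm or the gripper's body presses on something with over 40 N, if the wrist force passes 120 N, or if a joint passes its speed limit or range.

### The arm

A 6-joint arm with a two-finger parallel gripper is mounted at the origin on the work surface. World frame = base frame: x ahead of the robot, y to its left, z up, the work surface at z = 0. Lengths are in m, angles in rad, forces in N, time in s.
With the tool pointing down it reaches from about 0.325 to 0.9 m from the base axis. Payload 6.1 kg.
Tool frame: the origin (TCP) lies at the centre of the arm's flange, where the gripper is bolted on; the fingertips stand 182 mm ahead of it and the grasp point (between the pads) lies ahead of it (arm.tcp_to_grasp is the z of the grasp point in the tool frame, in m); z points along the fingers, y is the line along which they close (so a half turn about z gives the same grasp; the last joint's range is limited). The gripper opens to 87 mm and grips with 3 to 60 N. Pads are 19 mm wide; open, the fingers measure 117 mm over their backs; the gripper's body (75 mm by 190 mm) begins 51 mm behind the grasp point.
Start: joints at [-1.284, 0.22, 1.526, -0, 1.395, -0.126], TCP at [0.251, -0.572, 0.405] pointing down, gripper open.
Joint ranges: [-2.98, 2.98], [-0.91, 2.08], [0.09, 2.57], [-1.24, 4.39], [0.2, 2.65], [-2.68, 2.68]. Speed limits (rad/s): [2.57, 2.57, 3.01, 3.14, 3.14, 3.14].

### API

Orientations are given as a unit quaternion [w, x, y, z].
In Python, from plant import arm, optics, nets gives the robot as it stands.
- The arm moves only by the tool arm_command, never from a script. Its argument "rows" is a list of rows, each a list of 5 numbers: the shift along the world's x, y, z in m, then the turn about the world's z in rad, then the opening, from 0 (shut) to 1 (fully open). A call has 1 to 10 rows; each row is the pose to reach, as a shift and turn from the pose commanded when the call began; what a row does not reach only later rows make up. A row lasts 1/12 s, in which the tool goes at most 41.7 mm and 7.16 degrees, less where a joint would pass 70% of its speed; a pose out of reach is approached as far as the arm can. A call with a gripper value outside its range is refused whole. The fingers move at their own pace and stop on an object; the grip force is fixed at half the most. Time passes only in rows, so rows that repeat a pose let the fingers close. It gives the time, the measured TCP pose, the force, the opening and the grip force at its end, in the units of the state.
- arm.get_state(): the state, without advancing time (a new reading comes with each control period).
- optics.grab_frame(name): name is "scene" or "top"; returns a dict with "frame" (400x640x3 uint8, red, green, blue), "fx", "fy", "cx", "cy" (pixels), "dist_coeffs" ([k1, k2, p1, p2, k3] as OpenCV has them; the pictures are not rectified), "world_from_camera" (4x4, takes a point from camera to world coordinates). Camera axes: x right, y down, z forward; pixel columns grow to the right and rows downward; lengths in m; the calibration is good to about 2 mm. A picture is of the moment at which its call begins. There is no depth.
- arm.hand_in(): hands the job in; it is judged then, once.
Trained networks look in a picture, given as the dict that the camera call returned (one of the last four; its "shot" number tells which), for a name from the list of things; names that differ only in an ending like _2 or _b are one class to them, and where a whole thing is asked for, a point or a joint stands for the part that bears it (a point fixed in the world has none). Each returns a list of dicts, best first, with "confidence" (0 to 1); they miss things now and then, are a little off and sometimes report something else, mostly with a low value. They report only what shows in the picture. A call takes as long as a camera call.
- nets.look_for(picture, target): "point" ([row, column] in pixels, amid what is visible of it).
- nets.regions_of(picture, target): "mask" (400x640 bool, what is visible of it) and "point" ([row, column] in pixels, amid what is visible of it).
The state is a dict: "time_s": time; "qpos": joint angles; "qvel": joint speeds; "tau": joint torques, N m; "tool_pos": TCP position; "tool_rot": TCP orientation; "wrist_force": force on the tool from outside, world axes, zero at the start; "wrist_torque": the same for the moment, N m; "width": opening from 0.0 (shut) to 1.0 (fully open); "grip_force": force on a finger pad.
Only numpy, scipy, OpenCV 4.12 (cv2) and the standard library are available. Lean on these libraries where they do the work, as an engineer would, in place of code of your own. Each camera call takes 0.05 s, during which the arm holds its last target. There are 200 camera calls.

## Working session

There is one attempt and no reset: what is moved stays moved. The work goes in short steps, Python scripts to look and compute and a tool call to move; the robot and the scene stay as the last step left them, time stands still between calls to the robot, and variables do not carry over. Pictures are saved under pics/ and viewed, at most 10 in all, crops included, and the job is handed in when it is done.

Besides the shell and the picture viewer there is one more tool, called after "Request:" as name(argument=value, ...), one argument or row to a line, values as JSON. arm_command: Moves the arm, as the interface text tells. Its arguments: {"type":"object","properties":{"rows":{"type":"array"}},"required":["rows"]}

```bash
mkdir -p pics
cat > h.py <<'E'
import numpy as np, cv2
from plant import arm, optics, nets
def KD(p): return np.array([[p['fx'],0,p['cx']],[0,p['fy'],p['cy']],[0,0,1.]]),np.array(p['dist_coeffs'],float)
def proj(p,X):
    K,D=KD(p);T=np.linalg.inv(np.array(p['world_from_camera']))
    return cv2.projectPoints(np.array(X,float).reshape(-1,1,3),cv2.Rodrigues(T[:3,:3])[0],T[:3,3],K,D)[0].reshape(-1,2)
def ray(p,uv):
    K,D=KD(p);T=np.array(p['world_from_camera'])
    n=cv2.undistortPoints(np.array(uv,float).reshape(-1,1,2),K,D).reshape(-1,2)
    return T[:3,3],np.c_[n,np.ones(len(n))]@T[:3,:3].T
def atz(p,uv,z):
    o,d=ray(p,uv);return o+d*((z-o[2])/d[:,2])[:,None]
E
cat > a.py <<'E'
from h import *
for n in("scene","top"):
    p=optics.grab_frame(n);cv2.imwrite(f'pics/{n}0.png',p['frame'][:,:,::-1])
    print(n,np.round(p['world_from_camera'],3).tolist(),p['fx'])
    for t in("easel","easel_ledge","easel_post","canvas","canvas_top","brush_jar","water_bottle","paint_jar"):
        r=nets.look_for(p,t)[:2];print(t,[(np.round(k['point'],1).tolist(),round(k['confidence'],2)) for k in r])
    for t in("canvas","easel"):
        r=nets.regions_of(p,t)
        if r:
            m=r[0]['mask'];c=max(cv2.findContours(m.astype('uint8'),0,2)[0],key=cv2.contourArea)
            q=cv2.boxPoints(cv2.minAreaRect(c));print(t,m.sum(),np.round(q).tolist(),cv2.approxPolyDP(c,4,True)[:,0].tolist())
s=arm.get_state();print(s['time_s'],s['tool_pos'],s['tool_rot'],s['wrist_force'],arm.tcp_to_grasp)
E
python3 a.py
```

```text
scene [[0.296, 0.641, -0.708, 1.3], [0.955, -0.203, 0.215, -0.264], [-0.005, -0.74, -0.673, 0.958], [0.0, 0.0, 0.0, 1.0]] 362.389789058544
easel [([245.2, 357.8], 0.65), ([211.6, 251.5], 0.51)]
easel_ledge [([244.2, 350.5], 0.55)]
easel_post [([239.4, 355.5], 0.58)]
canvas [([215.1, 331.3], 0.64)]
canvas_top []
brush_jar [([282.0, 197.7], 0.93)]
water_bottle [([204.2, 444.8], 0.62)]
paint_jar [([213.9, 249.9], 0.88), ([243.6, 351.6], 0.56)]
canvas 2253 [[295.0, 201.0], [373.0, 201.0], [373.0, 240.0], [295.0, 240.0]] [[295, 205], [300, 240], [309, 238], [310, 222], [339, 229], [355, 218], [359, 228], [369, 228], [373, 212], [369, 201]]
easel 3303 [[296.0, 286.0], [296.0, 219.0], [404.0, 219.0], [404.0, 286.0]] [[297, 237], [297, 251], [310, 255], [310, 286], [315, 285], [319, 252], [379, 254], [386, 286], [394, 283], [393, 255], [404, 252], [401, 231], [393, 223], [359, 229], [355, 219], [348, 219], [343, 228], [320, 229], [308, 222], [309, 237]]
top [[0.005, -0.995, 0.098, 0.266], [-1.0, -0.005, -0.003, -0.016], [0.004, -0.098, -0.995, 1.716], [0.0, 0.0, 0.0, 1.0]] 465.97064032441364
[... 176 characters left out ...]
sh_jar [([165.2, 438.6], 0.73)]
water_bottle [([182.8, 196.7], 0.72), ([159.2, 294.1], 0.26)]
paint_jar [([241.4, 384.7], 0.47)]
canvas 1015 [[278.0, 173.0], [282.0, 159.0], [351.0, 181.0], [346.0, 195.0]] [[280, 167], [286, 175], [343, 194], [350, 184], [287, 161]]
easel 2452 [[253.0, 169.0], [270.0, 117.0], [364.0, 148.0], [346.0, 200.0]] [[260, 148], [255, 169], [347, 197], [348, 192], [343, 195], [286, 176], [279, 166], [286, 159], [351, 183], [353, 178], [343, 171], [350, 144], [338, 157], [287, 140], [285, 123], [270, 136], [270, 147]]
1.1 [ 0.25072034 -0.57249829  0.40473742] [-1.03563311e-07  9.78772303e-01  2.04950675e-01 -1.33421035e-05] [ 0.53971589 -0.61280498 -0.31276649] 0.1635
```

View pictures.

```bash
python3 -c "
import cv2
a=cv2.imread('pics/top0.png')[90:270,160:460];cv2.imwrite('pics/t1.png',cv2.resize(a,(800,480),interpolation=2))
a=cv2.imread('pics/scene0.png')[150:310,170:470];cv2.imwrite('pics/s1.png',cv2.resize(a,(800,427),interpolation=2))"
```

```text
(no output)
```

View pics/t1.png

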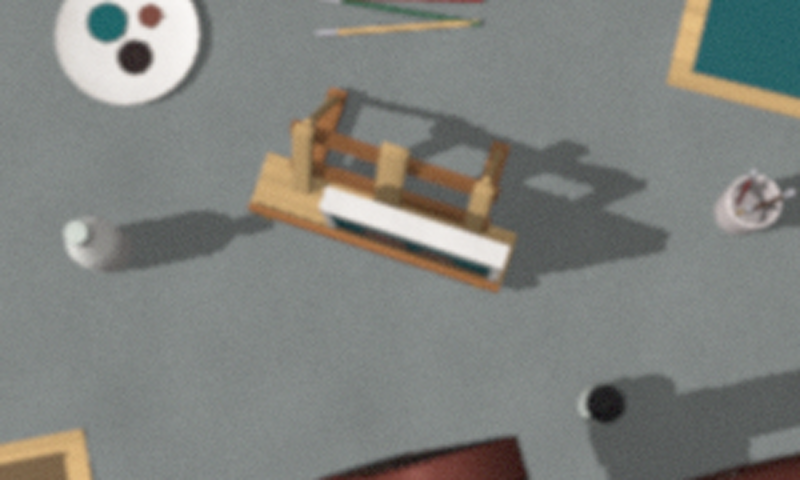

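View pics/s1.png

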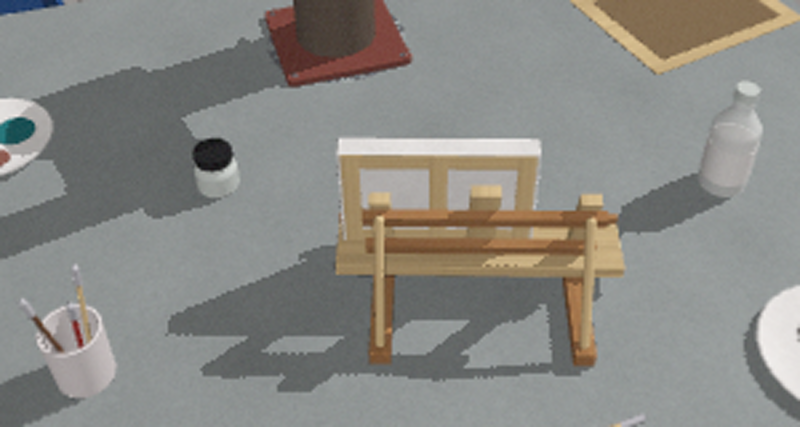

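The top crop shows the canvas (white top edge, from about (322,195) to (510,255)) shifted to the robot's right of the post (393,150). The bottle is to the left at (85,240), and both jars are well to the right. The scene crop agrees: the canvas's top runs from (338,140) to (540,155), left of the post's top (485,195). I'll fit the poses from these corners.

```bash
cat > b.py <<'E'
from h import *
from scipy.optimize import least_squares
T=optics.grab_frame("top");S=optics.grab_frame("scene")
ft=lambda a:np.array(a)/2.6667+[160,90]
fs=lambda a:np.array(a)/2.6667+[170,150]
ct=ft([[325,187],[512,243],[320,208],[505,268]]); cs=fs([[340,156],[540,155],[338,139],[540,139]])
print(atz(T,ct,.19).round(3).tolist());print(atz(S,cs,.19).round(3).tolist())
print('lip',atz(T,ft([[248,208],[498,290]]),.05).round(3).tolist())
print('posttop',atz(T,ft([[393,145]]),.2016).round(3), atz(S,fs([[485,187]]),.2016).round(3))
def w(v,X):
    c,s=np.cos(v[2]),np.sin(v[2]);X=np.array(X,float)
    return np.c_[v[0]+c*X[:,0]-s*X[:,1],v[1]+s*X[:,0]+c*X[:,1],X[:,2]]
def res(v):
    b,s=.015+v[4],v[3]; f=-.015+v[4]
    return np.r_[proj(T,w(v,[[b,s+.12,.19],[b,s-.12,.19],[f,s+.12,.19],[f,s-.12,.19]]))-ct,
     proj(S,w(v,[[b,s-.12,.19],[b,s+.12,.19],[f,s-.12,.19],[f,s+.12,.19]]))-cs,
     proj(T,w(v,[[-.0275,.18,.05],[-.0275,-.18,.05]]))-ft([[248,208],[498,290]]),
     proj(T,w(v,[[.0763,0,.2016]]))-ft([[393,146]]),
     proj(S,w(v,[[.0763,0,.2016]]))-fs([[484,189]])].ravel()
r=least_squares(res,[.55,0,-.3,-.04,0],loss='soft_l1');print(r.x.round(4),r.fun.reshape(-1,2).round(1).tolist())
for t,n in(("brush_jar",.08),("water_bottle",.08),("paint_jar",.03)):
    for p in(T,S):
        q=nets.look_for(p,t)[0];print(t,q['confidence'],atz(p,[q['point'][::-1]],n).round(3))
E
python3 b.py
```

```text
[[0.551, 0.12, 0.19], [0.482, -0.113, 0.19], [0.524, 0.126, 0.19], [0.45, -0.104, 0.19]]
[[0.484, -0.103, 0.19], [0.553, 0.12, 0.19], [0.455, -0.098, 0.19], [0.527, 0.131, 0.19]]
lip [[0.547, 0.237, 0.05], [0.437, -0.102, 0.05]]
posttop [[0.602 0.036 0.202]] [[0.594 0.036 0.202]]
[ 0.5219  0.0581 -0.3049 -0.0516 -0.0035] [[0.1, -0.8], [-1.0, 0.1], [-0.9, -0.2], [-1.1, -0.7], [-2.1, -0.2], [-0.0, 0.1], [-0.7, -0.3], [-0.9, -0.4], [-0.4, -0.6], [0.8, -1.2], [0.1, 1.7], [0.2, -0.6]]
brush_jar 0.74 [[ 0.56  -0.431  0.08 ]]
brush_jar 0.89 [[ 0.589 -0.44   0.08 ]]
water_bottle 0.64 [[0.494 0.424 0.08 ]]
water_bottle 0.71 [[0.497 0.434 0.08 ]]
paint_jar 0.78 [[ 0.286 -0.244  0.03 ]]
paint_jar 0.79 [[ 0.292 -0.23   0.03 ]]
```

Request:
arm_command(
  rows=[
    [0.015,0.03,0,-0.07,0],
    [0.03,0.06,0,-0.14,0],
    [0.045,0.09,0,-0.22,0],
    [0.06,0.12,0,-0.29,0],
    [0.075,0.15,0,-0.36,0],
    [0.09,0.18,0,-0.43,0],
    [0.105,0.21,0,-0.5,0],
    [0.12,0.24,0,-0.57,0],
    [0.135,0.27,0,-0.65,0],
    [0.15,0.3,0,-0.718,0],
  ],
)

```text
time_s: 2.33
tool_pos: [0.4011, -0.271, 0.405]
tool_rot: [0.0, 0.988, -0.154, 0.0]
wrist_force: [0.1, -1.1, 0.0]
width: 0.325
grip_force: 0.0
```

Request:
arm_command(
  rows=[
    [0.014,0.03,0,0,0],
    [0.028,0.06,0,0,0],
    [0.042,0.09,0,0,0],
    [0.056,0.122,0,0,0],
    [0.056,0.122,-0.02,0,0],
    [0.056,0.122,-0.04,0,0],
    [0.056,0.122,-0.06,0,0],
    [0.056,0.122,-0.08,0,0],
    [0.056,0.122,-0.08,0,0],
    [0.056,0.122,-0.08,0,0],
  ],
)

```text
time_s: 3.17
tool_pos: [0.4564, -0.1503, 0.3241]
tool_rot: [-0.0, 0.988, -0.152, -0.001]
wrist_force: [0.1, 0.3, -0.2]
width: 0.005
grip_force: 0.0
```

```bash
cat > c.py <<'E'
import sys
from h import *
n=sys.argv[1]
for c,(a,b,d,e) in(("top",(130,230,240,390)),("scene",(170,270,260,420))):
    p=optics.grab_frame(c);cv2.imwrite(f'pics/{c}{n}.png',p['frame'][:,:,::-1])
    cr=cv2.resize(p['frame'][a:b,d:e,::-1],None,fx=5,fy=5,interpolation=2)
    if c=="top": x=cr
    else: 
        w=min(x.shape[1],cr.shape[1]); cv2.imwrite(f'pics/v{n}.png',cv2.resize(np.vstack([x[:,:w],cr[:,:w]]),None,fx=.6,fy=.6,interpolation=3))
E
python3 c.py 1
```

```text
(no output)
```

View pics/v1.png

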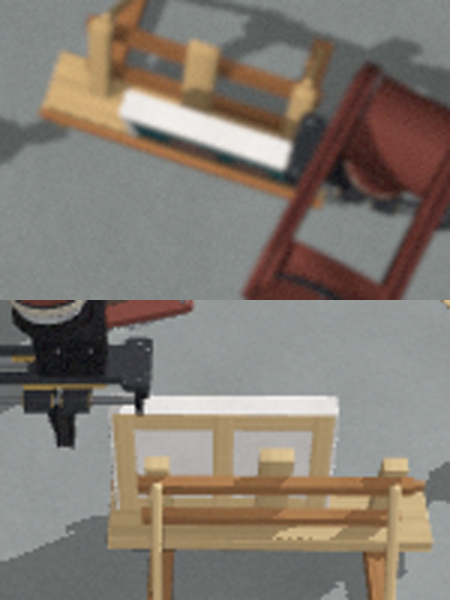

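Nothing is touching: the gripper is beside the canvas's right edge, with the shut fingers at about (65,430) in the lower view. I'll push along the ledge next.

Request:
arm_command(
  rows=[
    [0.0024,0.0076,0,0,0],
    [0.0048,0.0153,0,0,0],
    [0.0066,0.021,0,0,0],
    [0.0081,0.0258,0,0,0],
    [0.0096,0.0305,0,0,0],
    [0.0111,0.0353,0,0,0],
    [0.0126,0.0401,0,0,0],
    [0.0141,0.0448,0,0,0],
    [0.0156,0.0496,0,0,0],
    [0.0168,0.0534,0,0,0],
  ],
)

```text
time_s: 4.1
tool_pos: [0.4737, -0.0968, 0.3249]
tool_rot: [0.0, 0.988, -0.152, 0.0]
wrist_force: [-0.2, -4.0, 2.6]
width: 0.005
grip_force: 2.2
```

Request:
arm_command(
  rows=[
    [0.0012,0.0038,0,0,0],
    [0.0024,0.0076,0,0,0],
    [0.0036,0.0114,0,0,0],
    [0.0045,0.0143,0,0,0],
    [0.0045,0.0143,0,0,0],
    [0.0045,0.0143,0,0,0],
  ],
)

```text
time_s: 4.6
tool_pos: [0.4781, -0.0824, 0.3247]
tool_rot: [-0.0, 0.988, -0.152, 0.0]
wrist_force: [-0.5, -1.4, 2.5]
width: 0.007
grip_force: 0.7
```

```bash
python3 c.py 2
```

```text
(no output)
```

View pics/v2.png

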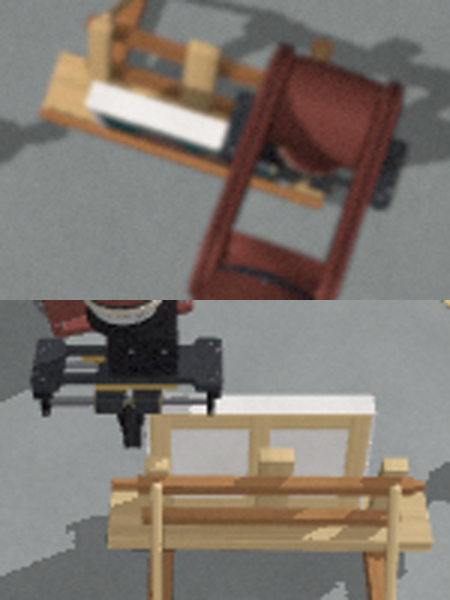

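The canvas has slid left with the push. In the lower view its right end is now at about (374,405), with its centre bar at x≈260 and the post at 278, so it's still short. Next I measure what's left.

```bash
cat > d.py <<'E'
from h import *
T=optics.grab_frame("top");S=optics.grab_frame("scene")
def e(P):
    d=P-[.5219,.0581,0];c,s=np.cos(-.3049),np.sin(-.3049);return np.c_[c*d[:,0]+s*d[:,1],-s*d[:,0]+c*d[:,1]].round(4)
print(e(atz(T,np.array([[97,82],[88,106]])/3+[240,130],.19)))
print(e(atz(S,np.array([[373,113],[376,96]])/3+[260,170],.19)))
# intensity edge: sample along canvas top line in both images
u=lambda s,x:np.array([.5219+.954*x-.3002*s,.0581-.3002*x+0*s])
for p in(T,S):
    g=cv2.cvtColor(p['frame'],7).astype('float32')
    for s0 in(.02,):
        ss=np.arange(.07,.16,.002);X=np.array([[.5219+.954*-.003+.3002*s,.0581+.3002*.003+.954*s,.19] for s in ss])
        q=proj(p,X).astype('float32');v=cv2.remap(g,q[:,0],q[:,1],1).ravel();print(v.round().astype(int).tolist(),'edge s',ss[np.argmin(np.diff(v))]+.001)
E
python3 d.py
```

```text
[[ 0.0081  0.1009]
 [-0.0204  0.1019]]
[[ 0.0091  0.1056]
 [-0.0173  0.1119]]
[237, 237, 236, 236, 237, 236, 234, 232, 233, 234, 234, 234, 234, 234, 235, 233, 231, 225, 216, 199, 186, 176, 170, 166, 168, 169, 169, 170, 171, 170, 168, 169, 169, 167, 168, 172, 172, 171, 170, 169, 163, 155, 147, 142, 139] edge s 0.10700000000000004
[228, 228, 227, 228, 229, 227, 227, 226, 225, 224, 224, 225, 226, 228, 227, 227, 226, 224, 220, 179, 154, 151, 151, 151, 153, 153, 152, 153, 153, 154, 152, 151, 151, 152, 152, 152, 153, 155, 154, 154, 156, 156, 156, 158, 156] edge s 0.10700000000000004
```

Request:
arm_command(
  rows=[
    [0.0009,0.0029,0,0,0],
    [0.0018,0.0057,0,0,0],
    [0.0027,0.0086,0,0,0],
    [0.0036,0.0113,0,0,0],
    [0.0039,0.0124,0,0,0],
    [0.0039,0.0124,0,0,0],
    [0.0039,0.0124,0,0,0],
  ],
)

```text
time_s: 5.38
tool_pos: [0.482, -0.0701, 0.3247]
tool_rot: [-0.0, 0.988, -0.152, -0.0]
wrist_force: [0.5, -0.6, -0.7]
width: 0.002
grip_force: 0.1
```

```bash
python3 d.py; python3 c.py 3
```

```text
[[ 0.0081  0.1009]
 [-0.0204  0.1019]]
[[ 0.0091  0.1056]
 [-0.0173  0.1119]]
[237, 237, 236, 237, 237, 237, 236, 236, 237, 237, 236, 236, 235, 234, 233, 234, 234, 234, 234, 235, 235, 234, 232, 230, 219, 206, 190, 179, 172, 168, 168, 170, 170, 170, 170, 172, 171, 171, 169, 167, 163, 156, 147, 142, 139] edge s 0.12100000000000005
[228, 229, 227, 228, 230, 229, 228, 229, 228, 228, 228, 227, 226, 227, 226, 224, 223, 224, 227, 228, 228, 227, 226, 224, 219, 187, 153, 152, 152, 153, 152, 151, 149, 151, 153, 155, 154, 152, 154, 155, 156, 157, 156, 155, 156] edge s 0.12100000000000005
```

View pics/v3.png

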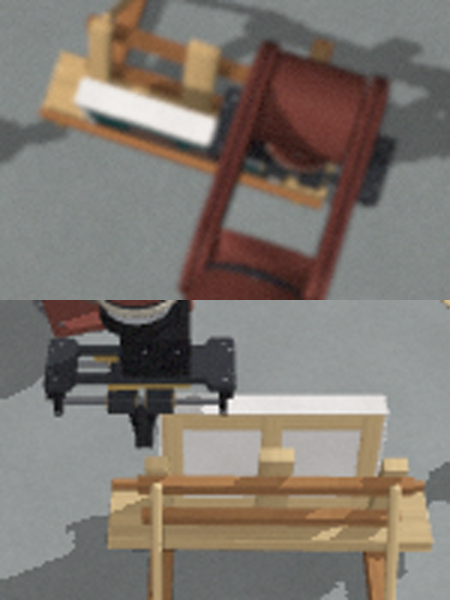

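The canvas is centred: its left end is at s = 0.121 from both cameras, and in the lower view it spans about 162–384 over the ledge's 110–432. Now I back off, rise, and go round to the front.

Request:
arm_command(
  rows=[
    [-0.003,-0.0095,0,0,0],
    [-0.009,-0.0286,0,0,0],
    [-0.009,-0.0286,0.03,0,0],
    [-0.009,-0.0286,0.06,0,0],
    [-0.009,-0.0286,0.09,0,0],
    [-0.014,0.01,0.09,0,0],
    [-0.02,0.045,0.09,0,0],
    [-0.026,0.08,0.09,0,0],
    [-0.032,0.115,0.09,0,0],
    [-0.032,0.151,0.09,0,0],
  ],
)

```text
time_s: 6.42
tool_pos: [0.4489, 0.0813, 0.415]
tool_rot: [0.0, 0.988, -0.153, 0.0]
wrist_force: [-0.1, -0.2, -0.4]
width: 0.004
grip_force: 0.0
```

Request:
arm_command(
  rows=[
    [0,0,0,0,0],
    [0,0,-0.025,0,0],
    [0,0,-0.05,0,0],
    [0,0,-0.077,0,0],
    [0,0,-0.077,0,0],
    [0,0,-0.077,0,0],
  ],
)

```text
time_s: 6.92
tool_pos: [0.4494, 0.08, 0.3368]
tool_rot: [0.0, 0.988, -0.152, -0.002]
wrist_force: [0.3, 0.2, 0.1]
width: 0.004
grip_force: 0.0
```

```bash
python3 d.py|tail -2; python3 c.py 4
```

```text
[56, 55, 52, 55, 59, 62, 63, 63, 71, 81, 88, 97, 108, 117, 128, 127, 123, 117, 110, 112, 120, 131, 141, 150, 150, 151, 149, 153, 160, 166, 167, 167, 167, 167, 166, 165, 166, 167, 168, 166, 161, 153, 144, 140, 137] edge s 0.15300000000000008
[231, 231, 230, 231, 232, 230, 230, 231, 230, 229, 229, 229, 230, 229, 228, 227, 226, 226, 229, 228, 228, 228, 227, 225, 220, 189, 155, 155, 156, 157, 155, 154, 153, 155, 156, 156, 157, 157, 158, 158, 158, 158, 158, 157, 159] edge s 0.12100000000000005
```

View pics/v4.png

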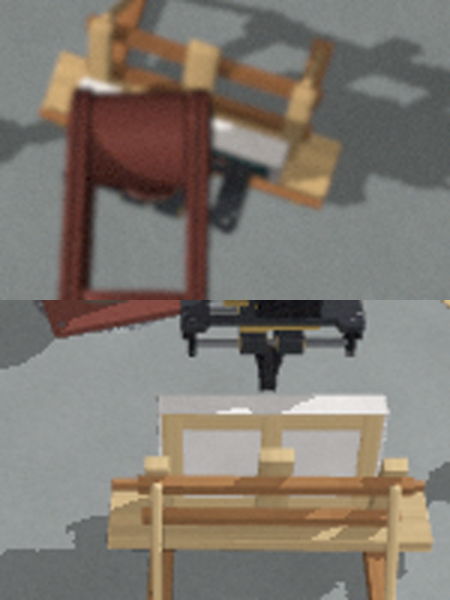

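The fingers stand centred in front of the canvas, at about (267,390) in the lower view, and the canvas is still upright and centred. Now a slow push along the easel's +x.

Request:
arm_command(
  rows=[
    [0.0076,-0.0024,0,0,0],
    [0.0153,-0.0048,0,0,0],
    [0.0229,-0.0072,0,0,0],
    [0.0305,-0.0096,0,0,0],
    [0.0382,-0.012,0,0,0],
    [0.0415,-0.0131,0,0,0],
    [0.0448,-0.0141,0,0,0],
    [0.0477,-0.015,0,0,0],
    [0.0506,-0.0159,0,0,0],
    [0.0534,-0.0168,0,0,0],
  ],
)

```text
time_s: 7.95
tool_pos: [0.5035, 0.0638, 0.3376]
tool_rot: [0.0, 0.988, -0.152, -0.0]
wrist_force: [-1.2, -0.9, 0.2]
width: 0.009
grip_force: 0.1
```

Request:
arm_command(
  rows=[
    [0.0024,-0.0008,0,0,0],
    [0.0048,-0.0015,0,0,0],
    [0.0072,-0.0023,0,0,0],
    [0.0095,-0.003,0,0,0],
    [0.0119,-0.0038,0,0,0],
    [0.0143,-0.0045,0,0,0],
    [0.0143,-0.0045,0,0,0],
  ],
)

```text
time_s: 8.53
tool_pos: [0.518, 0.0592, 0.3378]
tool_rot: [0.0, 0.988, -0.152, 0.0]
wrist_force: [0.4, -0.6, 0.3]
width: 0.003
grip_force: 0.0
```

```bash
python3 c.py 5
```

```text
(no output)
```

View pics/v5.png

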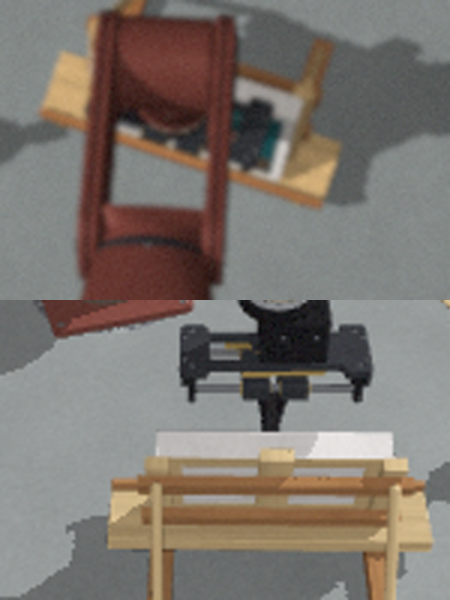

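The canvas has fallen back onto the slats: in the lower view its top edge runs from (157,433) to (392,433). I'll withdraw and check the result.

Request:
arm_command(
  rows=[
    [-0.01,0.003,0,0,0],
    [-0.03,0.009,0,0,0],
    [-0.055,0.017,0,0,0],
    [-0.08,0.025,0,0,0],
    [-0.08,0.025,0.035,0,0],
    [-0.08,0.025,0.07,0,0],
    [-0.08,-0.01,0.1,0,0],
    [-0.08,-0.045,0.1,0,0],
    [-0.08,-0.08,0.1,0,0],
    [-0.08,-0.115,0.1,0,0],
  ],
)

```text
time_s: 9.47
tool_pos: [0.4368, -0.0565, 0.4388]
tool_rot: [0.0, 0.988, -0.151, 0.001]
wrist_force: [0.4, 0.9, -0.1]
width: 0.003
grip_force: 0.0
```

Request:
arm_command(
  rows=[
    [-0.006,-0.035,0,0,0],
    [-0.012,-0.07,0,0,0],
    [-0.018,-0.105,0,0,0],
    [-0.024,-0.14,0,0,0],
    [-0.03,-0.175,0,0,0],
    [-0.036,-0.21,0,0,0],
    [-0.042,-0.245,0,0,0],
    [-0.048,-0.28,0,0,0],
    [-0.05,-0.3,0,0,0],
    [-0.05,-0.3,0,0,0],
  ],
)

```text
time_s: 10.3
tool_pos: [0.3863, -0.3584, 0.4374]
tool_rot: [0.0, 0.988, -0.154, -0.0]
wrist_force: [-1.0, 0.9, 1.1]
width: 0.006
grip_force: 0.0
```

```bash
python3 c.py 6
python3 - <<'E'
from h import *
for c in("top","scene"):
    p=optics.grab_frame(c)
    for t,n in(("brush_jar",.08),("water_bottle",.08),("paint_jar",.03)):
        q=nets.look_for(p,t)
        if q:print(t,atz(p,[q[0]['point'][::-1]],n).round(3))
    g=cv2.cvtColor(p['frame'],7).astype('float32')
    # leaned top: centre about x_e=.0175+.051-.014, z=.04+.141+.005
    for sg in(1,-1):
        ss=np.arange(.09,.15,.002);x=.0545
        q=proj(p,[[.5219+.954*x+.3002*s*sg,.0581-.3002*x+.954*s*sg,.186] for s in ss]).astype('float32')
        v=cv2.remap(g,q[:,0],q[:,1],1).ravel();print(c,sg,v.astype(int).tolist(),'edge',ss[np.argmin(np.diff(v))]+.001)
E
```

```text
brush_jar [[ 0.557 -0.434  0.08 ]]
water_bottle [[0.492 0.427 0.08 ]]
paint_jar [[0.566 0.065 0.03 ]]
top 1 [213, 212, 212, 212, 210, 208, 209, 209, 211, 211, 210, 209, 206, 198, 188, 178, 169, 162, 155, 149, 143, 138, 136, 134, 134, 134, 135, 134, 134, 134] edge 0.11700000000000002
top -1 [207, 206, 207, 207, 208, 208, 207, 207, 206, 205, 204, 207, 206, 199, 185, 166, 140, 116, 103, 95, 91, 87, 82, 81, 82, 86, 88, 90, 91, 91] edge 0.12100000000000002
brush_jar [[ 0.579 -0.438  0.08 ]]
water_bottle [[0.501 0.422 0.08 ]]
paint_jar [[ 0.279 -0.235  0.03 ]]
scene 1 [225, 224, 223, 223, 222, 220, 220, 221, 222, 223, 223, 222, 220, 218, 212, 175, 157, 155, 156, 156, 155, 155, 156, 156, 157, 158, 158, 156, 156, 158] edge 0.11900000000000002
scene -1 [221, 221, 221, 222, 222, 223, 222, 221, 220, 220, 220, 222, 222, 222, 222, 196, 161, 153, 150, 151, 151, 149, 148, 149, 150, 149, 149, 149, 148, 150] edge 0.12100000000000002
```

View pics/v6.png

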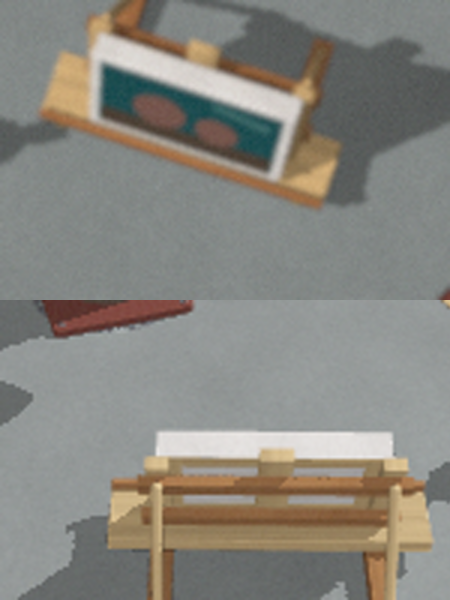

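The canvas leans on the slats with its lower edge in the ledge and is centred to about 1 mm (its ends at +0.119 and −0.121). The bottle and jars haven't moved.

```bash
python3 -c "
from plant import arm
print(arm.hand_in())"
```

```text
the job is handed in; nothing more can be done
None
```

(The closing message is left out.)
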